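# Close a filter holder in the treadle press

## Robot

A 7-joint arm with a two-finger parallel gripper is mounted at the origin on the work surface. World frame = base frame: x ahead of the robot, y to its left, z up, the work surface at z = 0. Lengths are in m, angles in degrees, forces in N, time in s.
With the tool pointing down it reaches from about 0.425 to 0.875 m from the base axis. Payload 8.4 kg.
Tool frame: the origin (TCP) lies midway between the tips of the shut fingers; the grasp point (between the pads) lies 19 mm behind it; z points along the fingers, y is the direction in which the jaws open and shut (so a half turn about z gives the same grasp; the last joint's range is limited). The gripper opens to 87 mm and grips with 3 to 60 N. Pads are 19 mm wide; open, the fingers measure 117 mm over their backs; the gripper's body (75 mm by 190 mm) begins 51 mm behind the grasp point.
Start: joints at [61.123, 19.091, 2.286, 83.961, -0.768, 76.965, -3.352], TCP at [0.256, -0.597, 0.223] pointing down, gripper open.
Joint ranges: [-147.57, 147.57], [-21.85, 119.76], [-74.77, 79.35], [14.55, 137.4], [-85.83, 265.84], [4.83, 119.75], [-152.11, 152.11]. Speed limits (degrees/s): [127.2, 127.2, 159.86, 159.86, 180, 180, 180].

## Interface

Orientations are given as a 3x3 rotation matrix whose columns are the frame's x, y, z axes.
In Python, from workcell import arm, imaging, order, models gives the robot as it stands.
- The arm moves only by the tool send_rows, never from a script. Its arguments are lists of equal length, an entry for each row: "grip": the opening, from -1 (shut) to 1 (fully open), so that 0 is half open; "xyz": the shift along the tool's x, y, z in cm, a list of three; "dr": the turn, a rotation vector about the tool's x, y, z in rad, a list of three. In form: {"grip": [grip, ...], "xyz": [[x, y, z], ...], "dr": [[rx, ry, rz], ...]}. A call has 1 to 12 rows; each row is the pose to reach, as a shift and turn from the pose commanded when the call began, along the tool's axes at that moment; what a row does not reach only later rows make up. A row lasts 1/8 s, in which the tool goes at most 62.5 mm and 10.7 degrees, less where a joint would pass 70% of its speed; a pose out of reach is approached as far as the arm can. A call with a gripper value outside its range is refused whole. The fingers move at their own pace and stop on an object; "newtons" is the grip in N (left out, the last holds). Time passes only in rows, so rows that repeat a pose let the fingers close. It gives the time, the measured TCP pose, the force and the opening at its end, in the units of the state.
- arm.observe(): the state, without advancing time (a new reading comes with each control period).
- imaging.snapshot(name): name is "scene" or "top" or "wrist"; returns the picture (480x640x3 uint8, blue, green, red); there is no depth.
- imaging.get_calibration(name): a dict with "fov_y" (degrees; the focal length in pixels is half the picture's height over the tangent of half this angle, whatever the lens; pixels are square), "cx", "cy" (the principal point, pixels), "extrinsics" (4x4, takes a point from camera to world coordinates); the wrist camera has in their place "mount" (4x4, takes a point from camera to tool coordinates, whose origin is the TCP and whose axes are the flange's). Camera axes: x right, y down, z forward; pixel columns grow to the right and rows downward; lengths in m; the calibration is good to about 2 mm. A picture is of the moment at which its call begins: read the wrist's pose just before it. get_calibration takes no time and is no camera call.
- order.finish_job(): hands the job in, once; it reports no verdict.
Trained networks look in the newest picture that a camera, given by its name, has taken for a name from the list of things; names that differ only in an ending like _2 or _b are one class to them, and where a whole thing is asked for, a point or a joint stands for the part that bears it (a point fixed in the world has none). Each returns a list of dicts, best first, with "conf" (0 to 1); they miss things now and then, are a little off and sometimes report something else, mostly with a low value. They report only what shows in the picture. A call takes as long as a camera call. They do not tell look-alikes from the thing itself.
- models.boxes_of(camera, thing): "xyz" ([x, y, z] in m, in world coordinates, good to about 4 mm: the middle of the surface that is visible of it).
- models.tip_of(camera, thing): "xyz" ([x, y, z] in m, in world coordinates, good to about 4 mm: a listed point, or the origin of a listed thing).
The state is a dict: "time_s": time; "joint_positions": joint angles; "joint_velocities": joint speeds; "tau": joint torques, N m; "tcp_pos": TCP position; "eef_rot": TCP orientation; "wrist_force": force on the tool from outside, world axes, zero at the start; "wrist_torque": the same for the moment, N m; "grip_width": opening from 0.0 (shut) to 1.0 (fully open).
Only numpy, scipy, OpenCV 4.12 (cv2) and the standard library are available. Lean on these libraries where they do the work, as an engineer would, in place of code of your own. Each camera call takes 0.05 s, during which the arm holds its last target. There are 200 camera calls.

## Task

Finish the filter holder in the bench press: lay the spacer ring squarely on the holder body that already sits between the four guide posts, then the top disc on the ring, knob up. Then press the sprung pedal all the way down to its stop so that the press arm swings over onto the disc, hold it down for about a second, and let it come all the way back up, leaving the closed stack in the press. Leave the honey jars standing.

Things in the scene. Friction and masses are not known exactly. Their poses are not given: they have to be found in the camera images.
- press: Bench treadle press, fixed; place and yaw vary. White base plate 12 mm thick, x -100 to 150, y -55 to 195 mm in its frame; origin on the table on the pocket's axis, z up, front to -x. Pedal beside the pocket at y = 150 mm. Press arm pivots at x = 115, z = 86 mm; at rest it stands upright there, 28 mm wide, up to 215 mm high, leaving the pocket free from above
- nest (a point): Centre of the pocket floor, 12 mm above the table, axes as press. Pocket: four posts 8 mm thick at x, y = +-25.5 mm, tops 54 mm above this point, last 10 mm tapered, 2 mm clear of the 60 mm parts; finger gaps 43 mm wide on the +-x and +-y sides. Undersides of body, spacer and disc finally lie 0, 24 and 36 mm above it
- pedal (a joint): Steel pedal plate 150 x 68 x 8 mm with black rubber tread on its free end, hinged about the press's y axis at x = 70, y = 150, z = 40 mm in press, running to -x. Angle pressed down: 0 at rest (free end raised 0.42 rad), 0.42 at the stop (level). Needs about 5 to 12 N at the tread, springs back up; drives the press arm
- pedal_face (a point): Point to press: middle of the rubber tread, on its top face, 120 mm from the hinge axis. At rest it is 96 mm above the table, at the stop 48 mm. Its z axis is normal to the tread
- press_pad: Black round pad, 24 mm across, sprung, on the underside of the press arm's free end; origin at its lower face. With the pedal down it lies on the disc's knob
- holder_body: Aluminium round block 60 mm across, 24 mm high, standing in the pocket at the start; origin at the centre of its underside
- spacer: Aluminium ring, 60 mm outside, 40 mm inside, 12 mm high, lying flat on the table; origin at the centre of its underside, z its axis
- top_disc: Aluminium disc 60 mm across and 8 mm thick with a central round knob 22 mm across and 16 mm high on top (24 mm in all), lying on the table knob up; origin at the centre of its underside, z its axis. A loose brass jar lid nearby (54 mm, no knob) is not wanted
- jar_near: Closed honey jar, amber glass with a brass lid, 52 mm across, 60 mm high; origin at the centre of its underside. A bystander: keep it standing
- jar_mid: Closed honey jar, amber glass with a brass lid, 52 mm across, 60 mm high; origin at the centre of its underside. A bystander: keep it standing
- jar_left: Closed honey jar, amber glass with a brass lid, 52 mm across, 60 mm high; origin at the centre of its underside. A bystander: keep it standing
Mind the look-alikes: they are no part of the job. What is shaped like the top_disc but purple or red is not meant. Leave any pink look-alike of the spacer alone.

How it is judged:
By the outcome, as a careful person would: the job done as asked, in the order asked, and still so for the second after the job is handed in, with the robot touching nothing.
It also fails if it takes over 72 s, if anything falls off the work surface, if the arm or the gripper's body presses on something with over 40 N, if the wrist force passes 120 N, or if a joint passes its speed limit or range.

## Working session

There is one attempt and no reset: what is moved stays moved. The work goes in short steps, Python scripts to look and compute and a tool call to move; the robot and the scene stay as the last step left them, time stands still between calls to the robot, and variables do not carry over. Pictures are saved under pics/ and viewed, about 8 in all and at most 12, crops included, and the job is handed in when it is done.

Besides the shell and the picture viewer there is one more tool, called after ">>>" in YAML: its name, and indented under it one key for each argument. send_rows: Moves the arm, as the interface text tells. Its arguments: {"type":"object","properties":{"grip":{"type":"array","items":{"type":"number"}},"xyz":{"type":"array","items":{"type":"array","items":{"type":"number"}}},"dr":{"type":"array","items":{"type":"array","items":{"type":"number"}}},"newtons":{"type":"number"}},"required":["grip","xyz","dr"]}

```bash
mkdir -p pics
cat > h.py <<'E'
import numpy as np, cv2
from workcell import arm, imaging, order, models
def snap(n,f):
    s=arm.observe(); im=imaging.snapshot(n); cv2.imwrite('pics/'+f+'.png',im); return s,im
def cam(n,s=None):
    c=imaging.get_calibration(n)
    if n=='wrist':
        T=np.eye(4);T[:3,:3]=s['eef_rot'];T[:3,3]=s['tcp_pos'];E=T@np.array(c['mount'])
    else: E=np.array(c['extrinsics'])
    f=240/np.tan(np.radians(c['fov_y'])/2)
    return E,f,c['cx'],c['cy']
def px2w(n,uv,z,s=None):
    E,f,cx,cy=cam(n,s); d=E[:3,:3]@np.array([(uv[0]-cx)/f,(uv[1]-cy)/f,1]); o=E[:3,3]
    return o+d*(z-o[2])/d[2]
def w2px(n,p,s=None):
    E,f,cx,cy=cam(n,s); q=E[:3,:3].T@(np.array(p)-E[:3,3]); return np.array([cx+f*q[0]/q[2],cy+f*q[1]/q[2]])
E
python3 - <<'E'
from h import *
np.set_printoptions(precision=3,suppress=True)
s,_=snap('top','top0'); print(s['time_s'],s['tcp_pos'],s['eef_rot'],s['grip_width'])
for t in ['spacer','top_disc','holder_body','nest','pedal_face','press','press_pad','jar_near','jar_mid','jar_left']:
    print(t,[(np.round(d['xyz'],3).tolist(),round(d['conf'],2)) for d in models.tip_of('top',t)[:4]])
snap('scene','scene0')
print({n:imaging.get_calibration(n) for n in ['top','wrist']})
E
```

```text
0.0 [ 0.256 -0.597  0.222] [[ 0.919  0.394 -0.001]
 [ 0.394 -0.919  0.001]
 [-0.    -0.002 -1.   ]] 0.9996780863737846
spacer [([0.662, -0.424, -0.001], 0.72), ([0.564, -0.432, -0.002], 0.68), ([0.573, -0.326, 0.002], 0.63)]
top_disc [([0.484, -0.092, 0.002], 0.93), ([0.412, -0.28, 0.005], 0.69), ([0.476, -0.189, -0.001], 0.66)]
holder_body [([0.582, 0.068, 0.01], 0.94)]
nest [([0.582, 0.068, 0.01], 0.89)]
pedal_face [([0.536, 0.218, 0.094], 0.93), ([0.584, 0.069, 0.001], 0.58)]
press [([0.583, 0.07, -0.002], 0.95), ([0.421, -0.377, 0.001], 0.56)]
press_pad [([0.707, 0.077, 0.208], 0.51)]
jar_near [([0.421, -0.376, 0.001], 0.64)]
jar_mid [([0.661, -0.133, -0.001], 0.84)]
jar_left [([0.467, 0.474, 0.004], 0.73)]
{'top': {'fov_y': 42.816779019156655, 'cx': 321.5921180902378, 'cy': 241.34971261546835, 'extrinsics': array([[-0.01 , -0.992,  0.128,  0.384],
       [-1.   ,  0.012,  0.012,  0.002],
       [-0.013, -0.128, -0.992,  1.568],
       [ 0.   ,  0.   ,  0.   ,  1.   ]])}, 'wrist': {'fov_y': 64.22508632318488, 'cx': 319.34477377447786, 'cy': 246.30099179581106, 'mount': array([[-0.001, -0.953, -0.301,  0.083],
       [ 1.   , -0.001, -0.001, -0.   ],
       [ 0.001, -0.301,  0.953, -0.162],
       [ 0.   ,  0.   ,  0.   ,  1.   ]])}}
```

View pics/top0.png

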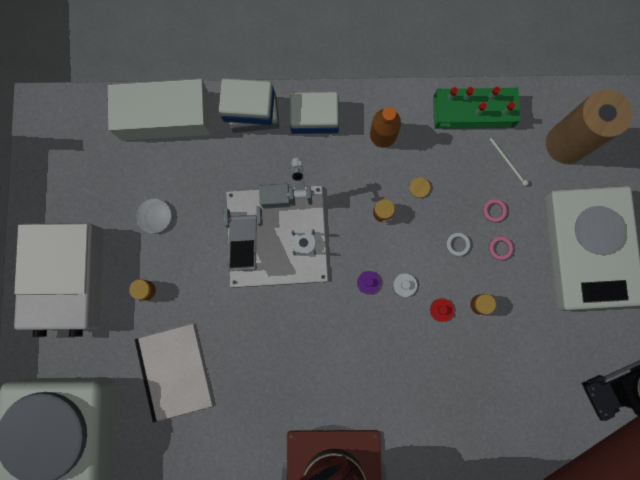

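View pics/scene0.png

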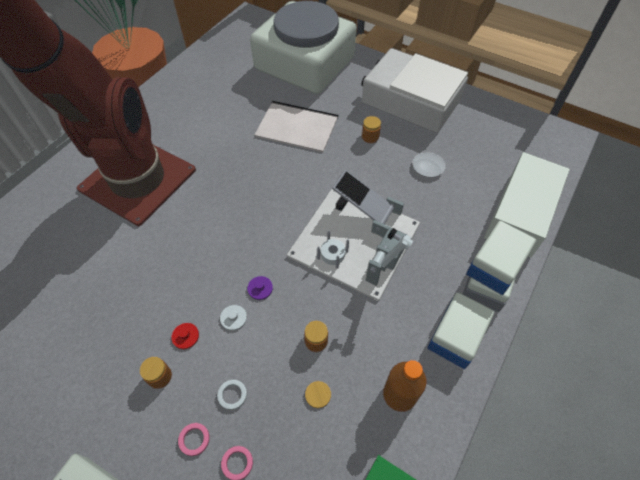

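Run:
```python
from h import *
for p in [[.662,-.424,.012],[.564,-.432,.012],[.573,-.326,.012],[.484,-.092,.024],[.412,-.28,.024],[.476,-.189,.024],[.582,.068,.066],[.536,.218,.094]]: print(p,w2px('top',p).round(),w2px('scene',p).round())
```

```text
[0.662, -0.424, 0.012] [494. 209.] [235. 463.]
[0.564, -0.432, 0.012] [499. 247.] [193. 437.]
[0.573, -0.326, 0.012] [457. 244.] [230. 393.]
[0.484, -0.092, 0.024] [367. 280.] [260. 283.]
[0.412, -0.28, 0.024] [442. 308.] [183. 333.]
[0.476, -0.189, 0.024] [405. 283.] [232. 315.]
[0.582, 0.068, 0.066] [302. 240.] [332. 243.]
[0.536, 0.218, 0.094] [240. 258.] [348. 185.]
```

The silver ring is at top pixel (458,244) and the pinks are at (495,210) and (501,248). The silver disc is at (405,285), with purple at (369,282) and red at (442,310). The press pocket is at (303,242), and the press is nearly square to the world axes. I'll hover over the ring next.

```bash
cat >> h.py <<'E'
from scipy.spatial.transform import Rotation as R
def rel(p,yaw,p0=None,R0=None):
    "shift cm / rotvec from (measured) pose to world p with tool x at yaw deg, tool down"
    s=arm.observe(); R0=np.array(s['eef_rot']) if R0 is None else R0; p0=np.array(s['tcp_pos']) if p0 is None else p0
    c,k=np.cos(np.radians(yaw)),np.sin(np.radians(yaw))
    Rt=np.array([[c,k,0],[k,-c,0],[0,0,-1]])
    return (R0.T@(np.array(p)-p0)*100).round(2).tolist(), R.from_matrix(R0.T@Rt).as_rotvec().round(4).tolist()
E
python3 -c "
from h import *
print(rel([.573,-.326,.22],90)); print(rel([.573,-.326,.12],90))"
```

```text
([39.83, -12.46, 0.26], [-0.0, -0.0, -1.166])
([39.83, -12.46, 10.26], [-0.0, -0.0, -1.166])
```

>>> send_rows:
  grip: [1, 1, 1, 1, 1, 1, 1, 1, 1, 1, 1, 1]
  xyz:
    - [39.8, -12.5, 0.3]
    - [39.8, -12.5, 0.3]
    - [39.8, -12.5, 0.3]
    - [39.8, -12.5, 0.3]
    - [39.8, -12.5, 0.3]
    - [39.8, -12.5, 0.3]
    - [39.8, -12.5, 0.3]
    - [39.8, -12.5, 0.3]
    - [39.8, -12.5, 10.3]
    - [39.8, -12.5, 10.3]
    - [39.8, -12.5, 10.3]
    - [39.8, -12.5, 10.3]
  dr:
    - [0, 0, -1.166]
    - [0, 0, -1.166]
    - [0, 0, -1.166]
    - [0, 0, -1.166]
    - [0, 0, -1.166]
    - [0, 0, -1.166]
    - [0, 0, -1.166]
    - [0, 0, -1.166]
    - [0, 0, -1.166]
    - [0, 0, -1.166]
    - [0, 0, -1.166]
    - [0, 0, -1.166]
  newtons: 20

```text
time_s: 2.1
tcp_pos: [0.5731, -0.3268, 0.1216]
eef_rot: [[0.001, 1.0, 0.002], [1.0, -0.001, -0.001], [-0.001, 0.002, -1.0]]
wrist_force: [0.3, -0.5, 1.0]
grip_width: 1.0
```

Run:
```python
from h import *
s,im=snap('wrist','w1'); print(s['time_s'],s['tcp_pos'],s['eef_rot'],s['joint_positions'],s['wrist_force'])
print([(d['xyz'],d['conf']) for d in models.tip_of('wrist','spacer')])
print(w2px('wrist',[.573,-.326,.006],s))
# outer ring: bright low-sat blob near prediction
u,v=w2px('wrist',[.573,-.326,.006],s)
```

```text
2.1 [ 0.57312712 -0.32682207  0.12156809] [[ 0.00100932  0.99999773  0.00187549]
 [ 0.99999879 -0.0010071  -0.00118835]
 [-0.00118646  0.00187668 -0.99999754]] [ 39.10997885  25.04620019 -17.50265858  88.67369467   7.95046679
  67.37644337  20.0487358 ] [ 0.25673629 -0.48990117  0.98953288]
[([0.565, -0.4299, 0.0003], 0.92), ([0.6613, -0.4238, -0.0034], 0.66)]
[319.30115953 239.80069193]
```

View pics/w1.png

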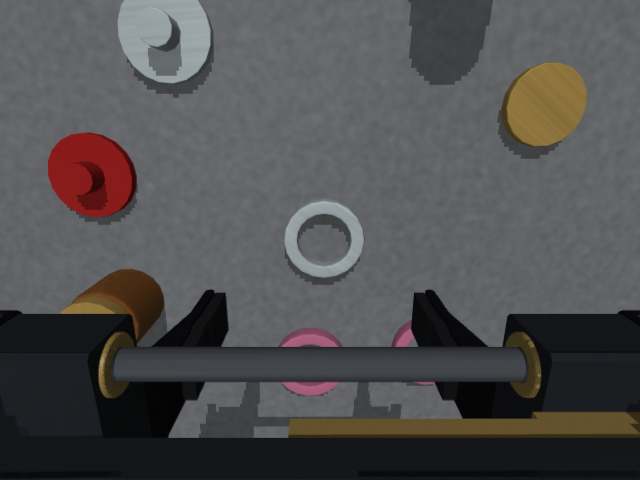

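The silver ring is at (324,239), with the pinks below it and the silver disc at top left. I'll fit the ring precisely.

```bash
cat >> h.py <<'E'
def blob(im,box,thr=130):
    x0,y0,x1,y1=box; c=im[y0:y1,x0:x1].astype(int)
    m=((c.min(2)>thr)&(c.max(2)-c.min(2)<40)).astype(np.uint8)
    cs,_=cv2.findContours(m,cv2.RETR_EXTERNAL,cv2.CHAIN_APPROX_NONE); k=max(cs,key=cv2.contourArea)
    e=cv2.fitEllipse(k); return (e[0][0]+x0,e[0][1]+y0),e[1]
E
python3 - <<'E'
from h import *
s=arm.observe(); im=cv2.imread('pics/w1.png')
for t in (120,150):
    c,a=blob(im,(270,185,380,295),t); p=px2w('wrist',c,.012,s); print(c,a,p)
print(rel([p[0],p[1],.004],90))
E
```

```text
(323.6538543701172, 238.47528457641602) (75.29822540283203, 77.88250732421875) [ 0.57694595 -0.32331089  0.012     ]
(323.31331634521484, 230.8325958251953) (53.596248626708984, 69.20684051513672) [ 0.57668638 -0.31743749  0.012     ]
([0.95, 0.26, 11.82], [0.0032, 0.0018, -0.0006])
```

>>> send_rows:
  grip: [1, 1, 1, 1, 1, 1, -1, -1, -1, -1, -1, -1]
  xyz:
    - [0.35, 0.38, 4]
    - [0.35, 0.38, 8]
    - [0.35, 0.38, 10.5]
    - [0.35, 0.38, 11.7]
    - [0.35, 0.38, 11.7]
    - [0.35, 0.38, 11.7]
    - [0.35, 0.38, 11.7]
    - [0.35, 0.38, 11.7]
    - [0.35, 0.38, 11.7]
    - [0.35, 0.38, 11.7]
    - [0.35, 0.38, 11.7]
    - [0.35, 0.38, 11.7]
  dr:
    - [0, 0, 0]
    - [0, 0, 0]
    - [0, 0, 0]
    - [0, 0, 0]
    - [0, 0, 0]
    - [0, 0, 0]
    - [0, 0, 0]
    - [0, 0, 0]
    - [0, 0, 0]
    - [0, 0, 0]
    - [0, 0, 0]
    - [0, 0, 0]
  newtons: 25

```text
time_s: 3.7
tcp_pos: [0.5765, -0.3223, 0.0027]
eef_rot: [[0.0, 1.0, 0.0], [1.0, -0.0, -0.0], [-0.0, 0.0, -1.0]]
wrist_force: [-0.5, 0.6, 2.4]
grip_width: 0.686
```

```bash
python3 -c "
from h import *
print(arm.observe()['tcp_pos'],arm.observe()['grip_width']*87)
print(rel([.577,-.323,.16],90));print(rel([.584,.069,.16],183))"
```

```text
[ 0.57646481 -0.32233064  0.00269428] 59.66895662651403
([-0.07, 0.06, -15.73], [0.0001, 0.0001, -0.0])
([39.13, 0.76, -15.73], [0.0, 0.0001, -1.6232])
```

>>> send_rows:
  grip: [-1, -1, -1, -1, -1, -1, -1, -1, -1, -1, -1, -1]
  xyz:
    - [0, 0, -2]
    - [0, 0, -7]
    - [0, 0, -12]
    - [2, 0, -15.7]
    - [7, 0, -15.7]
    - [12, 0, -15.7]
    - [18, 0, -15.7]
    - [24, 0.3, -15.7]
    - [29, 0.5, -15.7]
    - [32, 0.5, -15.7]
    - [32, 0.5, -15.7]
    - [32, 0.5, -15.7]
  dr:
    - [0, 0, 0]
    - [0, 0, 0]
    - [0, 0, 0]
    - [0, 0, 0]
    - [0, 0, 0]
    - [0, 0, 0]
    - [0, 0, 0]
    - [0, 0, 0]
    - [0, 0, 0]
    - [0, 0, 0]
    - [0, 0, 0]
    - [0, 0, 0]

```text
time_s: 5.2
tcp_pos: [0.5815, -0.0033, 0.1603]
eef_rot: [[0.001, 1.0, 0.001], [1.0, -0.001, -0.001], [-0.001, 0.001, -1.0]]
wrist_force: [-0.2, -0.0, -0.9]
grip_width: 0.682
```

Run:
```python
from h import *
s,im=snap('wrist','w2'); print(s['time_s'],s['tcp_pos'],s['grip_width']*87,s['wrist_force'])
for t in ['nest','holder_body','press','pedal_face','spacer']:
    print(t,[(d['xyz'],d['conf']) for d in models.tip_of('wrist',t)])
print(w2px('wrist',[.583,.069,.066],s))
```

```text
5.2 [ 0.58153213 -0.0032839   0.16033107] 59.29635972531304 [-0.15336701 -0.04153303 -0.88888806]
nest []
holder_body [([0.586, 0.0672, 0.0094], 0.93)]
press []
pedal_face []
spacer []
[321.72609442 143.51742872]
```

View pics/w2.png

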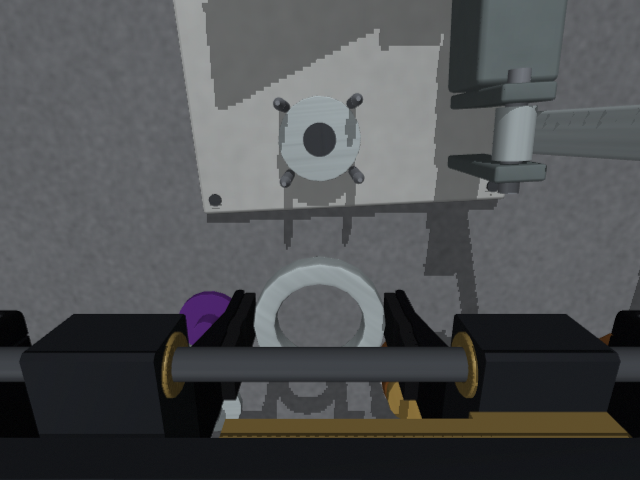

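The pocket is seen from above, with post tops near (278,102), (358,98), (286,183) and (360,178). The body has a dark hole at (320,140), and the ring is held at (320,320). I'll enlarge the pocket to refine these.

```bash
python3 -c "
import cv2
im=cv2.imread('pics/w2.png')[80:220,190:390]
cv2.imwrite('pics/c2.png',cv2.resize(im,None,fx=4,fy=4,interpolation=cv2.INTER_CUBIC))"
```

```text
(no output)
```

View pics/c2.png

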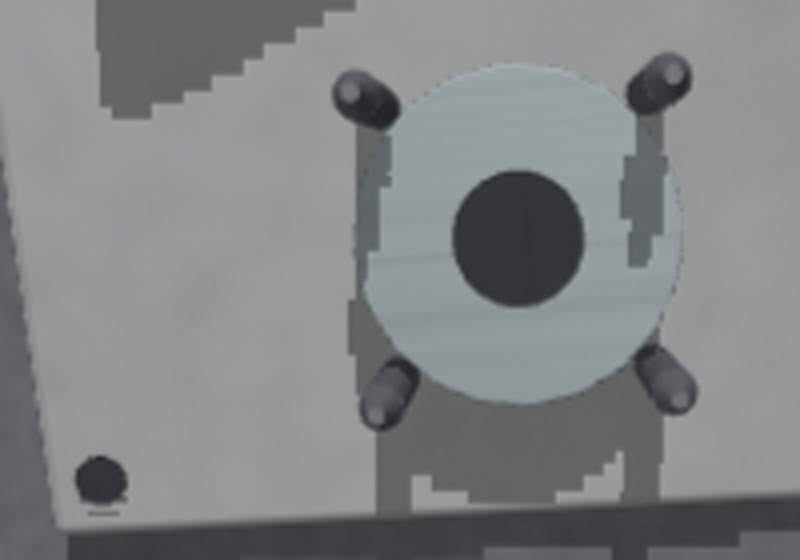

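Run:
```python
from h import *
s=arm.observe(); im=cv2.imread('pics/w2.png')
P=[px2w('wrist',q,.066,s)[:2] for q in [(277.2,103),(358.2,98.5),(284.2,183.2),(360.2,180)]]
P=np.array(P); print(P.round(4),P.mean(0))
TL,TR,BL,BR=P
for a,b in ((TR,TL),(BR,BL)): d=a-b; print('x-edge',np.linalg.norm(d),np.degrees(np.arctan2(d[1],d[0])))
for a,b in ((TL,BL),(TR,BR)): d=a-b; print('y-edge',np.linalg.norm(d),np.degrees(np.arctan2(-d[0],d[1])))
print('body',px2w('wrist',(320.2,138.5),.036,s),px2w('wrist',(319.5,139.5),.036,s))
a=px2w('wrist',(215.2,200),.012,s);b=px2w('wrist',(57/4+190,525/4+80),.012,s);c=px2w('wrist',(390,80+497/4),.012,s);print('edge',np.degrees(np.arctan2(*(c-b)[[1,0]])),b)
# ring overlay
R0=np.array(s['eef_rot']);t=np.array(s['tcp_pos']);o=im.copy()
for off,col in ((0,(0,0,255)),(.003,(0,255,0)),(-.003,(255,0,0))):
  for r,z in ((.03,-.0093),(.02,-.0093),(.03,.0027)):
    pts=np.array([w2px('wrist',t+R0@np.array([off+r*np.cos(k),r*np.sin(k),z]),s) for k in np.linspace(-1.7,1.7,60)])
    cv2.polylines(o,[(pts*16).astype(int).reshape(-1,1,2)],False,col,1,cv2.LINE_AA,4)
cv2.imwrite('pics/c3.png',np.hstack([cv2.resize(k[240:360,240:400],None,fx=2.5,fy=2.5) for k in (o,im)]))
```

```text
[[0.5549 0.0938]
 [0.6057 0.0963]
 [0.5578 0.0437]
 [0.6084 0.0457]] [0.58168948 0.06989245]
x-edge 0.05079198908092048 2.818413826668802
x-edge 0.05063647014894701 2.253521602536246
y-edge 0.050227457143035566 3.2771502241664634
y-edge 0.05072566337042764 3.0941990001716695
body [0.5818809  0.07141764 0.036     ] [0.5813754  0.07072555 0.036     ]
edge 2.0490233994218148 [0.48604552 0.0131012  0.012     ]
```

View pics/c3.png

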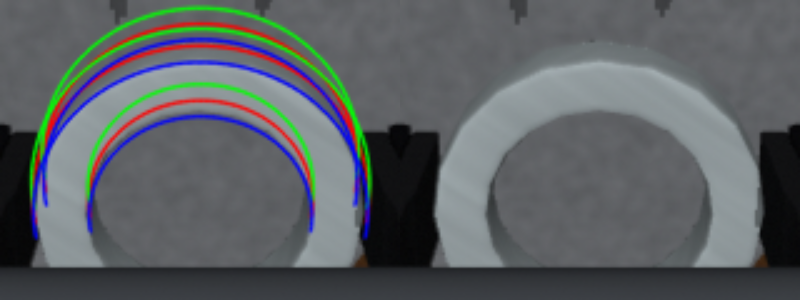

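```bash
python3 -c "
from h import *
print(rel([.6267,.0726,.17],182.7))"
```

```text
([7.58, 4.52, -1.04], [-0.0001, -0.0, -1.6192])
```

>>> send_rows:
  grip: [-1, -1, -1, -1, -1, -1, -1, -1, -1, -1, -1, -1]
  xyz:
    - [0, 0, -1.4]
    - [0, 0, -1.4]
    - [0, 0, -1.4]
    - [0, 0, -1.4]
    - [0, 0, -1.4]
    - [0, 0, -1.4]
    - [0, 0, -1.4]
    - [2, 1, -1.4]
    - [4, 2.5, -1.4]
    - [6, 4, -1.4]
    - [7.6, 4.5, -1.0]
    - [7.6, 4.5, -1.0]
  dr:
    - [0, 0, -0.18]
    - [0, 0, -0.36]
    - [0, 0, -0.54]
    - [0, 0, -0.72]
    - [0, 0, -0.9]
    - [0, 0, -1.08]
    - [0, 0, -1.26]
    - [0, 0, -1.44]
    - [0, 0, -1.619]
    - [0, 0, -1.619]
    - [0, 0, -1.619]
    - [0, 0, -1.619]

```text
time_s: 7.0
tcp_pos: [0.6258, 0.0751, 0.1689]
eef_rot: [[-0.999, -0.05, -0.001], [-0.05, 0.999, 0.001], [0.001, 0.001, -1.0]]
wrist_force: [-0.4, 0.4, -0.7]
grip_width: 0.685
```

Run:
```python
from h import *
s,im=snap('wrist','w3'); print(s['time_s'],s['tcp_pos'],s['grip_width']*87,s['joint_positions'][6])
print([(d['xyz'],d['conf']) for d in models.tip_of('wrist','holder_body')])
a=cv2.resize(im[120:260,220:420],None,fx=4,fy=4,interpolation=cv2.INTER_CUBIC)
cv2.imwrite('pics/c4.png',a)
cv2.imwrite('pics/c5.png',np.vstack([a[:, :],]))
```

```text
7.0 [0.62583669 0.07507538 0.16893325] 59.62241450523682 70.42026736204379
[([0.5856, 0.0694, 0.0096], 0.65)]
```

View pics/w3.png

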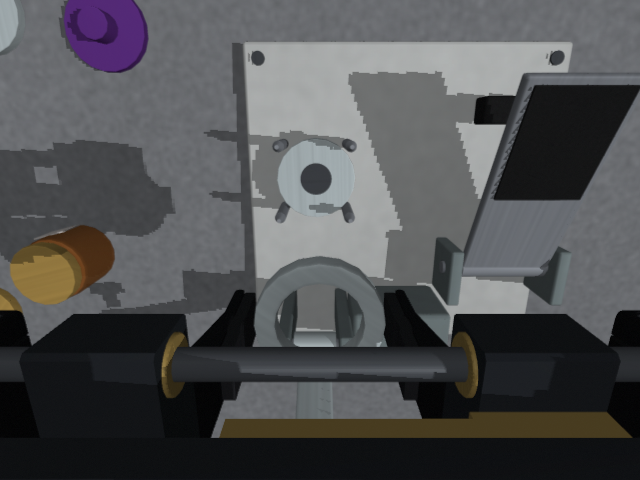

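The press now sits square in the view, with the pocket at (315,178) and the held ring at (320,320). I'll crop for the post tops.

View pics/c4.png

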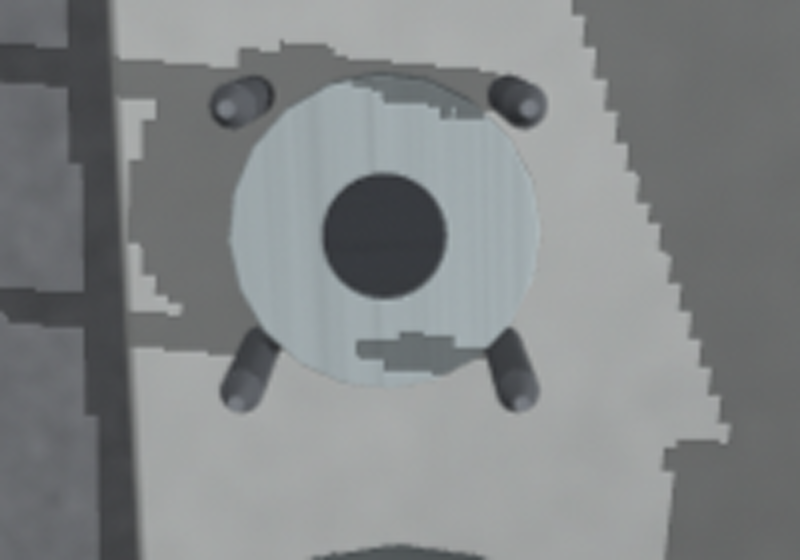

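```bash
cat > m.py <<'E'
from h import *
s=arm.observe(); im=cv2.imread('pics/w3.png')
P=np.array([px2w('wrist',q,.066,s)[:2] for q in [(276.5,147),(353,146.5),(279.5,220.2),(349.2,219.8)]])
TL,TR,BL,BR=P; print(P.round(4),P.mean(0))
for d in (TR-TL,BR-BL): print('y',np.linalg.norm(d),np.degrees(np.arctan2(-d[0],d[1])))
for d in (BL-TL,BR-TR): print('x',np.linalg.norm(d),np.degrees(np.arctan2(d[1],d[0])))
print('hole',px2w('wrist',(316.2,179),.036,s), 'yaw tool',np.degrees(np.arctan2(*np.array(s['eef_rot'])[[1,0],0])))
# ring outer top edge along image column u~320: print profile
g=im.astype(int).mean(2)
for u in (316,320,324): print(u,[int(x) for x in g[250:300,u]])
R0=np.array(s['eef_rot']);t=np.array(s['tcp_pos'])
for off in (0,-.002,-.003,-.004): print(off,[w2px('wrist',t+R0@np.array([off+r,0,z]),s)[1].round(1) for r,z in ((.03,.0027),(.03,-.0093),(.02,-.0093))])
E
python3 m.py
```

```text
[[0.5578 0.041 ]
 [0.555  0.0925]
 [0.6082 0.0438]
 [0.6056 0.0934]] [0.58166752 0.06768883]
y 0.05148307015924291 3.0238505080677704
y 0.04966497504863131 2.9992537180083296
x 0.05055567666448088 3.162893231889027
x 0.05060525717988054 1.1039268973665743
hole [0.58180755 0.06860956 0.036     ] yaw tool -177.25963809814266
316 [164, 163, 163, 162, 162, 156, 117, 87, 86, 86, 86, 87, 89, 93, 102, 120, 116, 113, 111, 109, 109, 108, 107, 107, 106, 106, 107, 107, 107, 107, 107, 106, 102, 99, 100, 103, 103, 104, 103, 103, 104, 104, 104, 105, 104, 105, 105, 105, 105, 105]
320 [162, 163, 164, 164, 164, 154, 101, 85, 84, 85, 87, 87, 89, 95, 107, 118, 114, 110, 108, 109, 109, 108, 107, 107, 106, 106, 105, 105, 105, 105, 106, 106, 103, 100, 102, 104, 103, 104, 104, 104, 104, 104, 104, 104, 104, 104, 104, 104, 104, 105]
324 [161, 162, 162, 162, 162, 159, 136, 83, 84, 85, 86, 86, 87, 91, 100, 116, 117, 113, 110, 109, 107, 107, 108, 107, 107, 107, 105, 105, 105, 104, 104, 104, 103, 101, 101, 105, 105, 105, 105, 105, 105, 104, 104, 104, 105, 104, 105, 105, 105, 106]
0 [np.float64(248.8), np.float64(257.5), np.float64(279.4)]
-0.002 [np.float64(253.0), np.float64(261.9), np.float64(283.7)]
-0.003 [np.float64(255.0), np.float64(264.1), np.float64(285.8)]
-0.004 [np.float64(257.1), np.float64(266.3), np.float64(288.0)]
```

```bash
python3 -c "
from h import *
for z in (.169,.09,.06): print(rel([.5793,.0687,z],182.7))"
```

```text
([4.69, -0.2, 0.04], [-0.0006, -0.0006, 0.0007])
([4.68, -0.2, 7.94], [-0.0006, -0.0006, 0.0007])
([4.68, -0.2, 10.94], [-0.0006, -0.0006, 0.0007])
```

>>> send_rows:
  grip: [-1, -1, -1, -1, -1, -1, -1, -1]
  xyz:
    - [2, 0, 0]
    - [4, -0.1, 0]
    - [4.7, -0.2, 2]
    - [4.7, -0.2, 5]
    - [4.7, -0.2, 7]
    - [4.7, -0.2, 8]
    - [4.7, -0.2, 8]
    - [4.7, -0.2, 8]
  dr:
    - [0, 0, 0]
    - [0, 0, 0]
    - [0, 0, 0]
    - [0, 0, 0]
    - [0, 0, 0]
    - [0, 0, 0]
    - [0, 0, 0]
    - [0, 0, 0]

```text
time_s: 8.1
tcp_pos: [0.5801, 0.0696, 0.0904]
eef_rot: [[-0.999, -0.048, 0.001], [-0.048, 0.999, 0.0], [-0.001, 0.0, -1.0]]
wrist_force: [1.0, 0.2, -0.0]
grip_width: 0.684
```

```bash
python3 -c "
from h import *
s=arm.observe();print(s['tcp_pos'],s['wrist_force'])
for z in (.06,.04): print(rel([.5793,.0687,z],182.7))"
```

```text
[0.58014175 0.06964437 0.09042682] [ 0.98450834  0.19678031 -0.00597775]
([0.09, -0.09, 3.04], [0.0002, 0.0012, 0.0011])
([0.09, -0.09, 5.04], [0.0002, 0.0012, 0.0011])
```

>>> send_rows:
  grip: [-1, -1, -1, -1, -1]
  xyz:
    - [0.08, -0.09, 1]
    - [0.08, -0.09, 2]
    - [0.08, -0.09, 2.6]
    - [0.08, -0.09, 3.0]
    - [0.08, -0.09, 3.0]
  dr:
    - [0, 0, 0]
    - [0, 0, 0]
    - [0, 0, 0]
    - [0, 0, 0]
    - [0, 0, 0]

```text
time_s: 8.72
tcp_pos: [0.5786, 0.0685, 0.0592]
eef_rot: [[-0.999, -0.048, -0.001], [-0.048, 0.999, 0.0], [0.001, 0.0, -1.0]]
wrist_force: [0.1, 0.6, 0.1]
grip_width: 0.682
```

>>> send_rows:
  grip: [-1, -1, -1, -1, -1, -1]
  xyz:
    - [0, 0, 0.5]
    - [0, 0, 1.0]
    - [0, 0, 1.5]
    - [0, 0, 1.9]
    - [0, 0, 1.95]
    - [0, 0, 1.95]
  dr:
    - [0, 0, 0]
    - [0, 0, 0]
    - [0, 0, 0]
    - [0, 0, 0]
    - [0, 0, 0]
    - [0, 0, 0]

```text
time_s: 9.48
tcp_pos: [0.5789, 0.0685, 0.0401]
eef_rot: [[-0.999, -0.048, 0.0], [-0.048, 0.999, 0.0], [-0.0, 0.0, -1.0]]
wrist_force: [-1.0, 1.0, -0.2]
grip_width: 0.686
```

>>> send_rows:
  grip: [-1, -1, 0.65, 0.65, 0.65, 0.65, 0.65, 0.65, 0.65, 0.65, 0.65, 0.65]
  xyz:
    - [0, 0, 0.1]
    - [0, 0, 0.12]
    - [0, 0, 0.12]
    - [0, 0, 0.12]
    - [0, 0, 0.12]
    - [0, 0, -1]
    - [0, 0, -3]
    - [0, 0, -6]
    - [0, 0, -10]
    - [0, 0, -13]
    - [0, 0, -13]
    - [0, 0, -13]
  dr:
    - [0, 0, 0]
    - [0, 0, 0]
    - [0, 0, 0]
    - [0, 0, 0]
    - [0, 0, 0]
    - [0, 0, 0]
    - [0, 0, 0]
    - [0, 0, 0]
    - [0, 0, 0]
    - [0, 0, 0]
    - [0, 0, 0]
    - [0, 0, 0]

```text
time_s: 10.98
tcp_pos: [0.5787, 0.0684, 0.1705]
eef_rot: [[-0.999, -0.048, 0.001], [-0.048, 0.999, -0.0], [-0.001, -0.0, -1.0]]
wrist_force: [0.4, 0.5, -0.3]
grip_width: 0.827
```

Run:
```python
from h import *
s,im=snap('wrist','w4'); print(s['time_s'],s['tcp_pos'],s['grip_width']*87)
u,v=w2px('wrist',[.582,.069,.048],s); print(u,v)
print([(d['xyz'],d['conf']) for d in models.tip_of('wrist','spacer')])
print(rel([.476,-.189,.17],90), rel([.476,-.189,.12],90))
```

```text
10.975 [0.57872249 0.06838672 0.17051761] 71.91652610060173
319.7332294057275 242.3191624091681
[]
([11.45, -25.21, -0.04], [-0.001, -0.0009, 1.619]) ([11.45, -25.21, 4.96], [-0.001, -0.0009, 1.619])
```

View pics/w4.png

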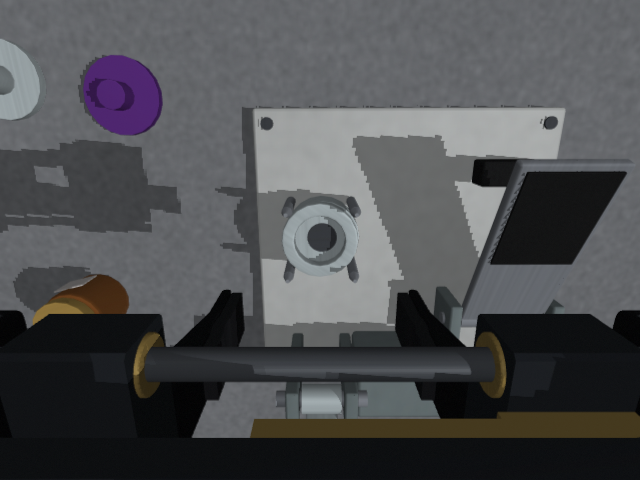

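The ring lies flat and centred between the posts at (321,238). Next is the disc, keeping this yaw.

>>> send_rows:
  grip: [0.15, 0.15, 0.15, 0.15, 0.15, 0.15, 0.15, 0.15, 0.15]
  xyz:
    - [2, -5, 0]
    - [4.5, -10, 0]
    - [7, -15, 0]
    - [9, -20, 1]
    - [11.4, -25.2, 3]
    - [11.4, -25.2, 5]
    - [11.4, -25.2, 5]
    - [11.4, -25.2, 5]
    - [11.4, -25.2, 5]
  dr:
    - [0, 0, 0]
    - [0, 0, 0]
    - [0, 0, 0]
    - [0, 0, 0]
    - [0, 0, 0]
    - [0, 0, 0]
    - [0, 0, 0]
    - [0, 0, 0]
    - [0, 0, 0]

```text
time_s: 12.2
tcp_pos: [0.4778, -0.188, 0.1208]
eef_rot: [[-0.999, -0.05, 0.001], [-0.05, 0.999, -0.0], [-0.001, -0.0, -1.0]]
wrist_force: [0.2, -0.3, -0.7]
grip_width: 0.575
```

Run:
```python
from h import *
s,im=snap('wrist','w5'); print(s['time_s'],s['tcp_pos'],s['grip_width']*87,s['joint_positions'])
c=w2px('wrist',[.476,-.189,.008],s); print(c, w2px('wrist',[.476,-.189,.024],s))
print([(d['xyz'],d['conf']) for d in models.tip_of('wrist','top_disc')])
x,y=int(c[0]),int(c[1])
o=np.zeros((0,));cv2.imwrite('pics/c6.png',cv2.resize(im[y-80:y+70,x-100:x+100],None,fx=4,fy=4,interpolation=cv2.INTER_CUBIC)); print('crop origin',x-100,y-80)
```

```text
12.2 [ 0.47783748 -0.18802213  0.12082865] 50.01441842188284 [ 47.73443544  10.70357444 -34.12647572 108.57416897   6.73843901
  62.63555256 103.82099209]
[317.95779259 239.3852204 ] [317.88431621 245.77763528]
[([0.4725, -0.1905, -0.0012], 0.94), ([0.4139, -0.2773, 0.0008], 0.77), ([0.4818, -0.095, 0.002], 0.64)]
crop origin 217 159
```

View pics/c6.png

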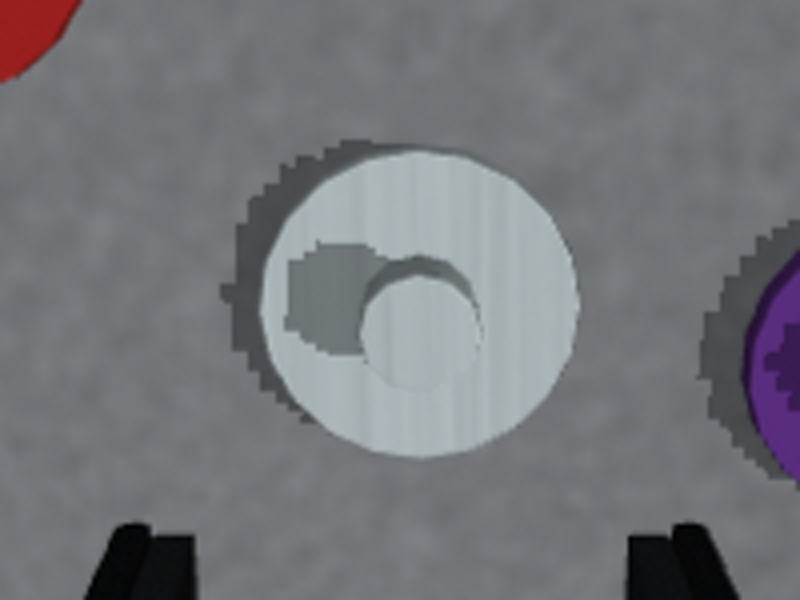

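The silver disc's face is centred at (322,235) and its knob top at (322,242.5). There is clearance to the purple disc.

Run:
```python
from h import *
s=arm.observe()
a=px2w('wrist',(322,235.1),.008,s);b=px2w('wrist',(322.2,242.5),.024,s);print(a,b)
for z in (.04,.0105): print(rel([(a[0]+b[0])/2,(a[1]+b[1])/2,z],182.7))
```

```text
[ 0.47228585 -0.18641932  0.008     ] [ 0.47318805 -0.18633947  0.024     ]
([0.49, 0.22, 8.07], [-0.0005, 0.0009, 0.0022])
([0.49, 0.22, 11.02], [-0.0005, 0.0009, 0.0022])
```

>>> send_rows:
  grip: [0.15, 0.15, 0.15, 0.15, 0.15, 0.15, -1, -1, -1, -1, -1, -1]
  xyz:
    - [0.33, 0.22, 4]
    - [0.33, 0.22, 8]
    - [0.33, 0.22, 10]
    - [0.33, 0.22, 10.8]
    - [0.33, 0.22, 10.8]
    - [0.33, 0.22, 10.8]
    - [0.33, 0.22, 10.8]
    - [0.33, 0.22, 10.8]
    - [0.33, 0.22, 10.8]
    - [0.33, 0.22, 10.8]
    - [0.33, 0.22, 10.8]
    - [0.33, 0.22, 10.8]
  dr:
    - [0, 0, 0]
    - [0, 0, 0]
    - [0, 0, 0]
    - [0, 0, 0]
    - [0, 0, 0]
    - [0, 0, 0]
    - [0, 0, 0]
    - [0, 0, 0]
    - [0, 0, 0]
    - [0, 0, 0]
    - [0, 0, 0]
    - [0, 0, 0]
  newtons: 25

```text
time_s: 13.8
tcp_pos: [0.4737, -0.1867, 0.0121]
eef_rot: [[-0.999, -0.048, -0.0], [-0.048, 0.999, -0.0], [0.0, -0.0, -1.0]]
wrist_force: [-0.3, -0.4, 2.3]
grip_width: 0.244
```

>>> send_rows:
  grip: [-1, -1, -1, -1, -1, -1, -1, -1, -1, -1, -1, -1]
  xyz:
    - [0, 0, -2]
    - [0, 0, -7]
    - [0, 0, -12]
    - [-1, 3, -16]
    - [-4, 8, -16]
    - [-6, 13, -16]
    - [-9, 19, -16]
    - [-12, 24, -16]
    - [-15.8, 25.0, -16]
    - [-15.8, 25.0, -16]
    - [-15.8, 25.0, -16]
    - [-15.8, 25.0, -16]
  dr:
    - [0, 0, 0]
    - [0, 0, 0]
    - [0, 0, 0]
    - [0, 0, 0]
    - [0, 0, 0]
    - [0, 0, 0]
    - [0, 0, 0]
    - [0, 0, 0]
    - [0, 0, 0]
    - [0, 0, 0]
    - [0, 0, 0]
    - [0, 0, 0]

```text
time_s: 15.3
tcp_pos: [0.6188, 0.0698, 0.1721]
eef_rot: [[-0.999, -0.047, -0.0], [-0.047, 0.999, -0.001], [0.0, -0.001, -1.0]]
wrist_force: [0.1, 1.0, -1.4]
grip_width: 0.24
```

Run:
```python
from h import *
s,im=snap('wrist','w6'); print(s['time_s'],s['tcp_pos'],s['grip_width']*87)
R0=np.array(s['eef_rot']);t=np.array(s['tcp_pos'])
o=im.copy()
for off in (0,-.002,-.004):
  print(off,[w2px('wrist',t+R0@np.array([off+r,0,z]),s)[1].round(1) for r,z in ((.03,.0121),(.03,.0041),(.011,-.0119))])
for r,z in ((.03,.0121),(.03,.0041)):
    pts=np.array([w2px('wrist',t+R0@np.array([-.002+r*np.cos(k),r*np.sin(k),z]),s) for k in np.linspace(-1.7,1.7,60)])
    cv2.polylines(o,[(pts*16).astype(int).reshape(-1,1,2)],False,(0,0,255),1,cv2.LINE_AA,4)
cv2.imwrite('pics/c7.png',np.hstack([cv2.resize(k[130:370,220:420],None,fx=2,fy=2,interpolation=cv2.INTER_CUBIC) for k in (o,im)]))
```

```text
15.3 [0.6188159  0.06976595 0.17211323] 20.847899730227137
0 [np.float64(242.7), np.float64(247.8), np.float64(301.1)]
-0.002 [np.float64(246.7), np.float64(252.0), np.float64(305.3)]
-0.004 [np.float64(250.7), np.float64(256.1), np.float64(309.5)]
```

View pics/c7.png

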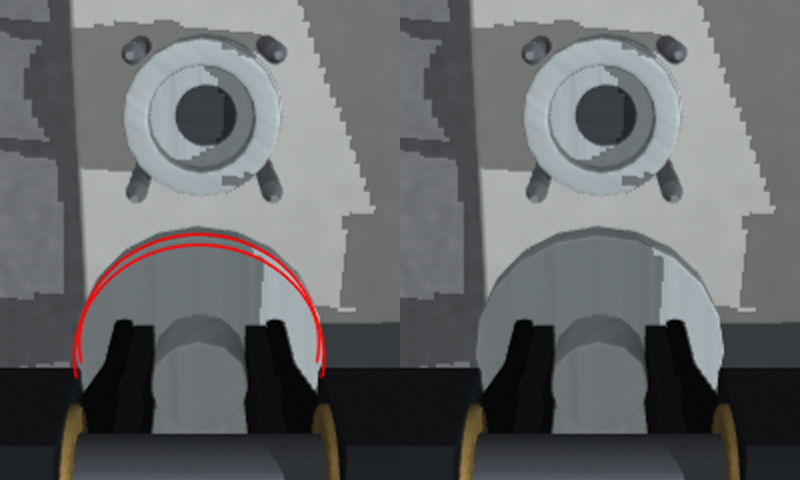

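Run:
```python
from h import *
s=arm.observe()
print(px2w('wrist',(321.75,187.75),.048,s), np.mean([px2w('wrist',q,.066,s) for q in ((286,156),(358,155),(288,227),(357.5,226.5))],0))
for z in (.172,.10): print(rel([.5814,.0684,z],182.7))
```

```text
[0.57994763 0.0698751  0.048     ] [0.58024341 0.07022598 0.066     ]
([3.75, 0.04, 0.03], [-0.0008, 0.0001, 0.0])
([3.76, 0.05, 7.23], [-0.0008, 0.0001, 0.0])
```

>>> send_rows:
  grip: [-1, -1, -1, -1, -1, -1, -1, -1]
  xyz:
    - [2, 0.05, 0]
    - [3.8, 0.08, 0]
    - [3.8, 0.08, 3]
    - [3.8, 0.08, 6]
    - [3.8, 0.08, 8]
    - [3.8, 0.08, 8.5]
    - [3.8, 0.08, 8.5]
    - [3.8, 0.08, 8.5]
  dr:
    - [0, 0, 0]
    - [0, 0, 0]
    - [0, 0, 0]
    - [0, 0, 0]
    - [0, 0, 0]
    - [0, 0, 0]
    - [0, 0, 0]
    - [0, 0, 0]

```text
time_s: 16.35
tcp_pos: [0.5821, 0.0698, 0.0881]
eef_rot: [[-0.999, -0.048, 0.002], [-0.048, 0.999, 0.0], [-0.002, 0.0, -1.0]]
wrist_force: [0.3, -0.6, -1.1]
grip_width: 0.245
```

```bash
python3 -c "
from h import *
print(arm.observe()['tcp_pos'],arm.observe()['wrist_force']);print(rel([.5806,.0688,.072],182.7))"
```

```text
[0.58212009 0.06982334 0.08812899] [ 0.2686105  -0.6495365  -1.14152971]
([0.16, -0.1, 1.61], [0.0001, 0.0016, 0.0011])
```

>>> send_rows:
  grip: [-1, -1, -1, -1]
  xyz:
    - [0.08, -0.08, 0.8]
    - [0.08, -0.08, 1.4]
    - [0.08, -0.08, 1.6]
    - [0.08, -0.08, 1.6]
  dr:
    - [0, 0, 0]
    - [0, 0, 0]
    - [0, 0, 0]
    - [0, 0, 0]

```text
time_s: 16.85
tcp_pos: [0.5805, 0.0689, 0.0708]
eef_rot: [[-0.999, -0.048, -0.0], [-0.048, 0.999, 0.0], [0.0, 0.0, -1.0]]
wrist_force: [-0.4, 0.4, -0.7]
grip_width: 0.242
```

>>> send_rows:
  grip: [-1, -1, -1, -1, -1]
  xyz:
    - [0, 0, 0.3]
    - [0, 0, 0.6]
    - [0, 0, 0.9]
    - [0, 0, 1.0]
    - [0, 0, 1.0]
  dr:
    - [0, 0, 0]
    - [0, 0, 0]
    - [0, 0, 0]
    - [0, 0, 0]
    - [0, 0, 0]

```text
time_s: 17.48
tcp_pos: [0.5806, 0.0688, 0.061]
eef_rot: [[-0.999, -0.048, -0.0], [-0.048, 0.999, 0.0], [0.0, 0.0, -1.0]]
wrist_force: [0.2, -0.5, -0.5]
grip_width: 0.238
```

>>> send_rows:
  grip: [-1, -1, -0.1, -0.1, -0.1, -0.1, -0.1, -0.1, -0.1, -0.1, -0.1, -0.1]
  xyz:
    - [0, 0, 0.1]
    - [0, 0, 0.1]
    - [0, 0, 0.1]
    - [0, 0, 0.1]
    - [0, 0, 0.1]
    - [0, 0, -0.5]
    - [0, 0, -2]
    - [0, 0, -5]
    - [0, 0, -9]
    - [0, 0, -11]
    - [0, 0, -11]
    - [0, 0, -11]
  dr:
    - [0, 0, 0]
    - [0, 0, 0]
    - [0, 0, 0]
    - [0, 0, 0]
    - [0, 0, 0]
    - [0, 0, 0]
    - [0, 0, 0]
    - [0, 0, 0]
    - [0, 0, 0]
    - [0, 0, 0]
    - [0, 0, 0]
    - [0, 0, 0]

```text
time_s: 18.98
tcp_pos: [0.5801, 0.0685, 0.1699]
eef_rot: [[-0.999, -0.048, -0.002], [-0.048, 0.999, -0.0], [0.002, -0.0, -1.0]]
wrist_force: [-0.6, -0.3, 0.4]
grip_width: 0.45
```

Run:
```python
from h import *
s,im=snap('wrist','w7'); print(s['time_s'],s['tcp_pos'],s['grip_width']*87)
for t in ('top_disc','pedal_face'): print(t,[(d['xyz'],d['conf']) for d in models.tip_of('wrist',t)])
c,si=np.cos(np.radians(2.8)),np.sin(np.radians(2.8)); N=np.array([.5822,.069])
W=lambda x,y:N+[c*x-si*y,si*x+c*y]
print(W(-.036,.15),W(-.05,.15), w2px('wrist',[*W(-.036,.15),.096],s))
p=W(-.038,.15)
for z in (.17,.11): print(rel([*p,z],92.7))
```

```text
18.975 [0.58005601 0.06848739 0.16991763] 39.15594709540426
top_disc [([0.5816, 0.0636, 0.0458], 0.75), ([0.4831, -0.0958, 0.0023], 0.7)]
pedal_face [([0.537, 0.2164, 0.0952], 0.91)]
[0.53891551 0.21706233] [0.52493223 0.21637843] [558.6009932  207.84946374]
([3.59, 15.03, -0.01], [-0.0015, -0.0017, 1.5719])
([3.58, 15.03, 5.99], [-0.0015, -0.0017, 1.5719])
```

View pics/w7.png

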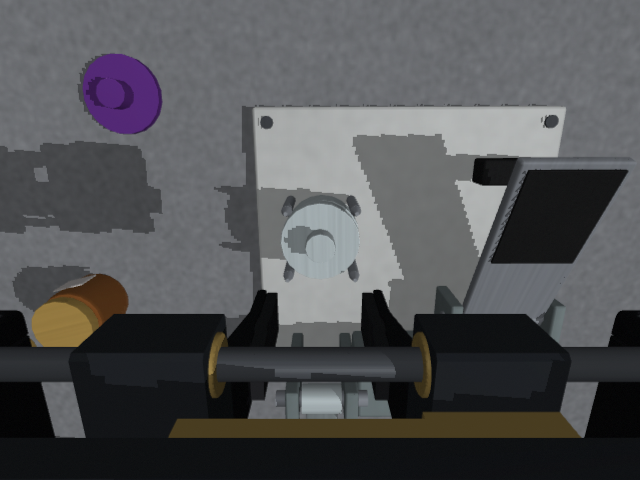

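The disc sits between the posts with its knob up, at (320,245), and the network's pedal_face agrees with the geometry. This was my 12th view. Next is the pedal.

>>> send_rows:
  grip: [-1, -1, -1, -1, -1, -1, -1, -1, -1, -1, -1, -1]
  xyz:
    - [0.5, 2, 0]
    - [1, 4, 0]
    - [1.5, 6, 0]
    - [2, 8, 0]
    - [2.5, 10, 0]
    - [3, 12, 0]
    - [3.6, 14, 0]
    - [3.6, 15, 0]
    - [3.6, 15, 0]
    - [3.6, 15, 2]
    - [3.6, 15, 4]
    - [3.6, 15, 5.5]
  dr:
    - [0, 0, 0.18]
    - [0, 0, 0.36]
    - [0, 0, 0.54]
    - [0, 0, 0.72]
    - [0, 0, 0.9]
    - [0, 0, 1.08]
    - [0, 0, 1.26]
    - [0, 0, 1.44]
    - [0, 0, 1.57]
    - [0, 0, 1.57]
    - [0, 0, 1.57]
    - [0, 0, 1.57]

```text
time_s: 20.62
tcp_pos: [0.5366, 0.2163, 0.1136]
eef_rot: [[-0.05, 0.999, -0.002], [0.999, 0.05, -0.001], [-0.001, -0.002, -1.0]]
wrist_force: [0.2, 0.1, -0.3]
grip_width: 0.006
```

Run:
```python
from h import *
s=arm.observe(); print(s['tcp_pos'],s['wrist_force'],s['grip_width'])
c,si=np.cos(np.radians(2.8)),np.sin(np.radians(2.8)); N=np.array([.5822,.069])
W=lambda x,y:N+[c*x-si*y,si*x+c*y]
for a in (0,.1,.2,.3,.42,.45):
    t=.42-a; x=.07-.12*np.cos(t)+.008*np.sin(t); z=.040+.12*np.sin(t)+.008*np.cos(t)
    print(a,rel([*W(x,.15),z],92.7))
```

```text
[0.53661453 0.21626159 0.11357151] [ 0.16490007  0.08556694 -0.34118404] 0.006422036993658211
0 ([0.07, 0.21, 1.73], [-0.0025, 0.0006, 0.0032])
0.1 ([0.07, -0.3, 2.82], [-0.0025, 0.0006, 0.0032])
0.2 ([0.07, -0.69, 3.96], [-0.0025, 0.0006, 0.0032])
0.3 ([0.07, -0.97, 5.13], [-0.0025, 0.0006, 0.0032])
0.42 ([0.07, -1.15, 6.56], [-0.0025, 0.0006, 0.0032])
0.45 ([0.07, -1.17, 6.92], [-0.0025, 0.0006, 0.0032])
```

>>> send_rows:
  grip: [-1, -1, -1, -1, -1, -1, -1]
  xyz:
    - [0.1, 0.2, 1.5]
    - [0.1, -0.1, 2.3]
    - [0.1, -0.3, 3.0]
    - [0.1, -0.6, 3.8]
    - [0.1, -0.8, 4.6]
    - [0.1, -0.9, 5.2]
    - [0.1, -0.9, 5.2]
  dr:
    - [0, 0, 0]
    - [0, 0, 0]
    - [0, 0, 0]
    - [0, 0, 0]
    - [0, 0, 0]
    - [0, 0, 0]
    - [0, 0, 0]

```text
time_s: 21.5
tcp_pos: [0.5281, 0.2174, 0.0635]
eef_rot: [[-0.049, 0.999, -0.001], [0.999, 0.049, -0.0], [-0.0, -0.001, -1.0]]
wrist_force: [-1.0, -0.9, 3.2]
grip_width: 0.004
```

>>> send_rows:
  grip: [-1, -1, -1, -1]
  xyz:
    - [0, -0.1, 0.6]
    - [0, -0.2, 1.2]
    - [0, -0.25, 1.6]
    - [0, -0.25, 1.6]
  dr:
    - [0, 0, 0]
    - [0, 0, 0]
    - [0, 0, 0]
    - [0, 0, 0]

```text
time_s: 22.0
tcp_pos: [0.5266, 0.2175, 0.0487]
eef_rot: [[-0.049, 0.999, 0.001], [0.999, 0.049, 0.0], [0.0, 0.001, -1.0]]
wrist_force: [-1.2, -0.9, 9.8]
grip_width: 0.002
```

Run:
```python
from h import *
snap('top','t1'); snap('scene','s1')
for n in ('top','scene'):
  for t in ('pedal_face','press_pad'): print(n,t,[(d['xyz'],round(d['conf'],2)) for d in models.tip_of(n,t)])
print(arm.observe()['wrist_force'])
```

```text
top pedal_face []
top press_pad [([0.5813, 0.0679, 0.0093], 0.6), ([0.4664, 0.4764, 0.0007], 0.55), ([0.5827, 0.0718, 0.0014], 0.35)]
scene pedal_face [([0.525, 0.215, 0.0488], 0.55)]
scene press_pad [([0.5841, 0.0717, 0.0722], 0.58)]
[-0.67827797 -0.91642357  8.30526405]
```

>>> send_rows:
  grip: [-1, -1, -1]
  xyz:
    - [0, 0, 0.1]
    - [0, 0, 0.2]
    - [0, 0, 0.2]
  dr:
    - [0, 0, 0]
    - [0, 0, 0]
    - [0, 0, 0]

```text
time_s: 22.68
tcp_pos: [0.5266, 0.2176, 0.048]
eef_rot: [[-0.049, 0.999, 0.002], [0.999, 0.049, -0.0], [-0.0, 0.002, -1.0]]
wrist_force: [-6.3, -3.3, 22.9]
grip_width: 0.011
```

The force jumped to 23 N at z = 48 mm, so the pedal is at its stop. I'll hold it there.

>>> send_rows:
  grip: [-1, -1, -1, -1, -1, -1, -1, -1, -1]
  xyz:
    - [0, 0, 0]
    - [0, 0, 0]
    - [0, 0, 0]
    - [0, 0, 0]
    - [0, 0, 0]
    - [0, 0, 0]
    - [0, 0, 0]
    - [0, 0, 0]
    - [0, 0, 0]
  dr:
    - [0, 0, 0]
    - [0, 0, 0]
    - [0, 0, 0]
    - [0, 0, 0]
    - [0, 0, 0]
    - [0, 0, 0]
    - [0, 0, 0]
    - [0, 0, 0]
    - [0, 0, 0]

```text
time_s: 23.8
tcp_pos: [0.5266, 0.2175, 0.048]
eef_rot: [[-0.049, 0.999, 0.002], [0.999, 0.049, -0.0], [-0.0, 0.002, -1.0]]
wrist_force: [-6.2, -4.0, 23.5]
grip_width: 0.001
```

>>> send_rows:
  grip: [-1, -1, -1, -1, -1, -1, -1, -1, -1, -1, -1, -1]
  xyz:
    - [0, 0.1, -0.6]
    - [0, 0.2, -1.2]
    - [0, 0.3, -1.8]
    - [0, 0.5, -2.5]
    - [0, 0.7, -3.2]
    - [0, 0.9, -3.9]
    - [0, 1.2, -4.6]
    - [0, 1.3, -5.3]
    - [0, 1.3, -7]
    - [0, 1.3, -11]
    - [0, 1.3, -15]
    - [0, 1.3, -15]
  dr:
    - [0, 0, 0]
    - [0, 0, 0]
    - [0, 0, 0]
    - [0, 0, 0]
    - [0, 0, 0]
    - [0, 0, 0]
    - [0, 0, 0]
    - [0, 0, 0]
    - [0, 0, 0]
    - [0, 0, 0]
    - [0, 0, 0]
    - [0, 0, 0]

```text
time_s: 25.3
tcp_pos: [0.5401, 0.219, 0.2002]
eef_rot: [[-0.049, 0.999, 0.005], [0.999, 0.049, 0.002], [0.002, 0.005, -1.0]]
wrist_force: [0.4, -0.8, -0.2]
grip_width: 0.004
```

Run:
```python
from h import *
_,a=snap('top','t2'); _,b=snap('scene','s2')
for n in ('top','scene'):
  for t in ('pedal_face','press_pad','top_disc','spacer','jar_near','jar_mid','jar_left'): print(n,t,[(d['xyz'],round(d['conf'],2)) for d in models.tip_of(n,t)[:3]])
for n,f,im in (('scene','scene0',b),('top','top0',a)):
    d=cv2.absdiff(cv2.imread(f'pics/{f}.png'),im).max(2)>40
    for q in ([.707,.077,.2],[.539,.217,.096],[.582,.069,.07],[.412,-.376,.06],[.661,-.133,.06],[.467,.474,.06]):
        u,v=w2px(n,q).astype(int); print(n,q,d[v-12:v+12,u-12:u+12].mean().round(2))
print(arm.observe()['time_s'],arm.observe()['wrist_force'])
```

```text
top pedal_face [([0.5364, 0.2191, 0.0967], 0.83)]
top press_pad [([0.7059, 0.0767, 0.2064], 0.41)]
top top_disc [([0.41, -0.2775, -0.0015], 0.97), ([0.5841, 0.0637, 0.0478], 0.67), ([0.4843, -0.093, -0.0012], 0.56)]
top spacer [([0.5649, -0.4332, -0.0026], 0.73), ([0.6625, -0.4241, -0.0018], 0.71), ([0.469, 0.4735, 0.0022], 0.35)]
top jar_near []
top jar_mid [([0.6619, -0.1324, -0.0013], 0.87)]
top jar_left [([0.5359, 0.2158, 0.0966], 0.64), ([0.4683, 0.476, 0.0029], 0.58)]
scene pedal_face [([0.5405, 0.2151, 0.0978], 0.75)]
scene press_pad [([0.7084, 0.0777, 0.2029], 0.67), ([0.5816, 0.0726, 0.0402], 0.67)]
scene top_disc [([0.4789, -0.0973, -0.0009], 0.97), ([0.5753, 0.0707, 0.0496], 0.83), ([0.404, -0.2757, 0.0042], 0.67)]
scene spacer [([0.6632, -0.4236, 0.0051], 0.93), ([0.5681, -0.4317, -0.0034], 0.9), ([0.5833, 0.0701, 0.0369], 0.5)]
scene jar_near [([0.4244, -0.3775, 0.0037], 0.96)]
scene jar_mid [([0.5814, 0.0708, -0.0013], 0.2)]
scene jar_left [([0.4623, 0.4769, 0.002], 0.53)]
scene [0.707, 0.077, 0.2] 0.0
scene [0.539, 0.217, 0.096] 0.0
scene [0.582, 0.069, 0.07] 0.22
scene [0.412, -0.376, 0.06] 0.56
scene [0.661, -0.133, 0.06] 0.0
scene [0.467, 0.474, 0.06] 0.63
top [0.707, 0.077, 0.2] 0.0
top [0.539, 0.217, 0.096] 0.25
top [0.582, 0.069, 0.07] 0.16
top [0.412, -0.376, 0.06] 0.0
top [0.661, -0.133, 0.06] 0.0
top [0.467, 0.474, 0.06] 0.0
26.1 [-0.31984435  0.60817595  0.21200804]
```

```bash
python3 -c "
from h import *
print(order.finish_job())"
```

```text
the job is handed in; nothing more can be done
None
```

The job is done and handed in at about 26 s of the 72 s limit. The silver ring is on the holder body and the silver disc is on the ring, knob up. I pressed the pedal to its stop, held it for over a second and let it back up.

**Placing:** the ring and disc both went in with no noticeable side force. The wrist camera showed each seated between the posts. After the pedal came back up, the networks still put the disc's underside at about 48–50 mm, where it should be.

**Pedal:** at the stop the tool was at 48 mm and the wrist force rose to about 23 N. Just before the stop, the scene camera placed the pad over the disc's knob. Afterwards the networks found the pedal face at about 97 mm and the pad back up at about 0.205 m.

**Jars:** the top camera shows no change at any of the three. The scene pictures did change around jar_near and jar_left, probably from the arm or its shadow, because the networks still put both in their first places. I could not look myself, as my 12 picture views were used up.

**Misreadings:** the networks missed jar_near in the last top picture and gave stray low-confidence hits. Wrist-camera readings of the pocket differed by 1–2 mm, so I aimed between them.

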